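# Pack the white wheel set into the wheel tray

## Robot

A 7-joint arm with a two-finger parallel gripper is mounted at the origin on the work surface. World frame = base frame: x ahead of the robot, y to its left, z up, the work surface at z = 0. Lengths are in m, angles in rad, forces in N, time in s.
With the tool pointing down it reaches from about 0.4 to 0.875 m from the base axis. Payload 19.3 kg.
Tool frame: the origin (TCP) lies midway between the tips of the shut fingers; the grasp point (between the pads) lies 19 mm behind it; z points along the fingers, y is the direction in which the jaws open and shut (so a half turn about z gives the same grasp; the last joint's range is limited). The gripper opens to 85 mm and grips with 20 to 120 N. Pads are 22 mm wide; open, the fingers measure 114 mm over their backs; the gripper's body (76 mm by 85 mm) begins 54 mm behind the grasp point. The pads swing forward as they close: fully open they stand 13 mm farther back than shut.
Start: joints at [1.264, 0.521, -0.036, 1.599, 0.021, 1.021, -0.113], TCP at [0.147, -0.608, 0.231] pointing down, gripper open.
Joint ranges: [-2.91, 2.91], [-0.3, 2.13], [-1.5, 1.42], [0.17, 2.43], [-1.26, 4.41], [0.16, 1.93], [-2.52, 2.52]. Speed limits (rad/s): [1.89, 1.89, 2.39, 2.39, 3.01, 3.01, 3.01].

## Interface

Orientations are given as [roll, pitch, yaw] about the fixed x, y, z axes, in that order (R = Rz(yaw) Ry(pitch) Rx(roll)).
In Python, from workcell import telemetry, cams, workorder gives the robot as it stands. The module is installed in compiled form; this text tells all that it offers.
- The arm moves only by the tool apply_moves, never from a script. Its argument "steps" is a list of rows, each a list of 4 numbers: the shift along the tool's x, y, z in cm, then the turn about the tool's z in rad. A call has exactly 10 rows; each row is the pose to reach, as a shift and turn from the pose commanded when the call began, along the tool's axes at that moment; what a row does not reach only later rows make up. A row lasts 1/12 s, in which the tool goes at most 41.7 mm and 7.16 degrees, less where a joint would pass 70% of its speed; a pose out of reach is approached as far as the arm can. A call with a gripper value outside its range is refused whole. "claw" is the closure, from 0 (fully open) to 1 (shut), set as the call begins (left out, the last holds). The fingers move at their own pace and stop on an object; "force" is the grip in N (left out, the last holds). Time passes only in rows, so rows that repeat a pose let the fingers close, or fill a call up. It gives the time, the measured TCP pose, the force and the opening at its end, in the units of the state.
- telemetry.observe(): the state, without advancing time (a new reading comes with each control period).
- cams.grab_frame(name): name is "scene" or "top"; returns a dict with "color" (384x512x3 uint8, red, green, blue), "mtx" (3x3 intrinsics, pixels), "eye" and "orientation" of the camera in the world. Camera axes: x right, y down, z forward; pixel columns grow to the right and rows downward; lengths in m; the calibration is good to about 2 mm. A picture is of the moment at which its call begins. There is no depth.
- workorder.job_done(): hands the job in, once; it reports no verdict.
Trained networks look in the newest picture that a camera, given by its name, has taken for a name from the list of things; names that differ only in an ending like _2 or _b are one class to them, and where a whole thing is asked for, a point or a joint stands for the part that bears it (a point fixed in the world has none). Each returns a list of dicts, best first, with "score" (0 to 1); they miss things now and then, are a little off and sometimes report something else, mostly with a low value. They report only what shows in the picture. A call takes as long as a camera call.
- cams.find_in(camera, name): "box" ([left, top, width, height] in pixels, round what is visible of it).
- cams.pinpoint(camera, name): "uv" ([column, row] in pixels: a listed point, or the origin of a listed thing).
The state is a dict: "clock": time; "qpos": joint angles; "qd": joint speeds; "joint_efforts": joint torques, N m; "position": TCP position; "tool_rot": TCP orientation; "force": force on the tool from outside, world axes, zero at the start; "moment": the same for the moment, N m; "grip_width": finger opening in m.
Only numpy, scipy, OpenCV 4.12 (cv2) and the standard library are available. Lean on these libraries where they do the work, as an engineer would, in place of code of your own. Each camera call takes 0.05 s, during which the arm holds its last target. There are 200 camera calls.

## Task

Pack the set of four white-rimmed car wheels into the wheel tray for the next heat: the two small front wheels in the two small round pockets, the two big rear wheels in the two big ones, one to a pocket, each lying flat on the pocket floor. The two yellow-rimmed wheels belong to another set: leave them where they lie, along with the bottle, the battery and the brush.

Things in the scene. Friction and masses are not known exactly. Their poses are not given: they have to be found in the camera images.
- front_white_1_center (a point): Front wheel of the white set: black tyre, white rim with a ring of six holes, lying flat on the bench; 48 mm diameter, 26 mm high as it lies, about 30 g. Point: its centre, half-way up (13 mm); z along the axle.
- front_white_2_center (a point): The other front wheel of the white set, the same as the first: black tyre, white rim, lying flat on the bench; 48 mm diameter, 26 mm high as it lies, about 30 g. Point: its centre, half-way up (13 mm); z along the axle.
- rear_white_1_center (a point): Rear wheel of the white set: black tyre, white rim with a ring of eight holes, lying flat on the bench; 58 mm diameter, 38 mm high as it lies, about 50 g. Point: its centre, half-way up (19 mm); z along the axle.
- rear_white_2_center (a point): The other rear wheel of the white set, the same as the first: black tyre, white rim, lying flat on the bench; 58 mm diameter, 38 mm high as it lies, about 50 g. Point: its centre, half-way up (19 mm); z along the axle.
- front_yellow_center (a point): Front wheel of another set, to be left alone: black tyre, yellow rim, lying flat on the bench; 48 mm diameter, 26 mm high as it lies, about 30 g. Point: its centre, half-way up (13 mm); z along the axle.
- rear_yellow_center (a point): Rear wheel of another set, to be left alone: black tyre, yellow rim, lying flat on the bench; 58 mm diameter, 38 mm high as it lies, about 50 g. Point: its centre, half-way up (19 mm); z along the axle.
- tray: Loose wheel tray, 204 (x) by 200 (y) mm plus a 9 mm grip on each y side, 0.5 to 1 kg; blue rim 15 mm high, grey insert (top 12 mm above the bench) with four round pockets, blue floors 5 mm above the bench. Two small, 64 mm wide, centred at x -46, y +46 and -46 mm; two big, 76 mm wide, at x +44, y +46 and -46 mm. Origin: centre of the underside, z up. Turned up to a quarter turn either way.
- additive_center (a point): Bystander: standing white bottle with a red cap and a blue label, 38 mm diameter, 78 mm high. Point: its centre, half-way up.
- battery_center (a point): Bystander: black and orange battery pack lying flat, 96 (x) by 47 (y) by 25 mm high. Point: its centre, half-way up.
- brush_center (a point): Bystander: black detailing brush lying flat along its x, about 172 mm long (85 mm each side of the point), 18 mm wide and high. Point: the middle of its length, 9 mm above the bench; bristles to +x.

How it is judged:
At the end, for the whole second after the job is handed in: White front wheels in the small pockets, white rear wheels in the big ones, one each, within 12 mm of the pocket centre along each tray axis and 3 mm of the flat-seated height, at rest, tray flat on the bench. Yellow wheels, bottle, battery and brush within 25 mm of their starts (x of front_white_1_center in the frame of tray between -0.058 and -0.034 m and z of front_white_1_center in the frame of tray between 0.015 and 0.021 m and (y of front_white_1_center in the frame of tray between 0.034 and 0.058 m or y of front_white_1_center in the frame of tray between -0.058 and -0.034 m) and linear speed of each of front_white_1, front_white_2, rear_white_1, rear_white_2, tray below 0.02 m/s and x of front_white_2_center in the frame of tray between -0.058 and -0.034 m and z of front_white_2_center in the frame of tray between 0.015 and 0.021 m and (y of front_white_2_center in the frame of tray between 0.034 and 0.058 m or y of front_white_2_center in the frame of tray between -0.058 and -0.034 m) and x of rear_white_1_center in the frame of tray between 0.032 and 0.056 m and z of rear_white_1_center in the frame of tray between 0.021 and 0.027 m and (y of rear_white_1_center in the frame of tray between 0.034 and 0.058 m or y of rear_white_1_center in the frame of tray between -0.058 and -0.034 m) and x of rear_white_2_center in the frame of tray between 0.032 and 0.056 m and z of rear_white_2_center in the frame of tray between 0.021 and 0.027 m and (y of rear_white_2_center in the frame of tray between 0.034 and 0.058 m or y of rear_white_2_center in the frame of tray between -0.058 and -0.034 m) and angle between tray's own z axis and vertical below 0.05 rad and distance of each of front_yellow_center, rear_yellow_center, additive_center, battery_center, brush_center from where it was at the start of the episode below 0.025 m); the robot touches nothing.
It fails at once if the yellow front wheel is moved by more than 25 mm (distance of front_yellow_center from where it was at the start of the episode above 0.025 m).
It fails at once if the yellow rear wheel is moved by more than 25 mm (distance of rear_yellow_center from where it was at the start of the episode above 0.025 m).
It fails at once if the bottle is moved by more than 25 mm (distance of additive_center from where it was at the start of the episode above 0.025 m).
It fails at once if the battery is moved by more than 25 mm (distance of battery_center from where it was at the start of the episode above 0.025 m).
It fails at once if the brush is moved by more than 25 mm (distance of brush_center from where it was at the start of the episode above 0.025 m).
It also fails if it takes over 96 s, if anything falls off the work surface, if the arm or the gripper's body presses on something with over 40 N, if the wrist force passes 120 N, or if a joint passes its speed limit or range.

## Working session

There is one attempt and no reset: what is moved stays moved. The work goes in short steps, Python scripts to look and compute and a tool call to move; the robot and the scene stay as the last step left them, time stands still between calls to the robot, and variables do not carry over. Pictures are saved under pics/ and viewed, about 12 in all and at most 16, crops included, and the job is handed in when it is done.

Besides the shell and the picture viewer there is one more tool, called after "Call:" in YAML: its name, and indented under it one key for each argument. apply_moves: Moves the arm, as the interface text tells. Its arguments: {"type":"object","properties":{"steps":{"type":"array"},"claw":{"type":"number"},"force":{"type":"number"}},"required":["steps"]}

```bash
mkdir -p pics; cat > h.py <<'E'
import numpy as np, cv2
from workcell import telemetry, cams, workorder
from scipy.spatial.transform import Rotation as R
def rot(o):
    o=np.array(o,float)
    return o if o.shape==(3,3) else (R.from_quat(o).as_matrix() if o.size==4 else R.from_euler('xyz',o).as_matrix())
def ray(f,uv,z):
    d=rot(f['orientation'])@np.linalg.inv(f['mtx'])@np.array([uv[0],uv[1],1.])
    e=np.array(f['eye']); return e+d*(z-e[2])/d[2]
def proj(f,p):
    c=rot(f['orientation']).T@(np.array(p)-np.array(f['eye'])); q=np.array(f['mtx'])@c; return q[:2]/q[2]
def save(f,n,s=1.5):
    cv2.imwrite(n,cv2.resize(f['color'][:,:,::-1],None,fx=s,fy=s))
E
python3 - <<'E'
from h import *
print(telemetry.observe())
for c in ('scene','top'):
    f=cams.grab_frame(c); save(f,f'pics/{c}0.png'); print(c,f['eye'],f['orientation'],f['mtx'])
    for n,z in (('front_white_1_center',.013),('rear_white_1_center',.019),('front_yellow_center',.013),('rear_yellow_center',.019),('tray',0),('additive_center',.039),('battery_center',.0125),('brush_center',.009)):
        for d in cams.pinpoint(c,n): print(n,round(d['score'],2),np.round(d['uv'],1),np.round(ray(f,d['uv'],z)[:2],4))
E
```

```text
{'clock': 0.0, 'qpos': array([ 1.26375868,  0.52202205, -0.03631992,  1.59998199,  0.02118656,
        1.02111799, -0.11281204]), 'qd': array([ 2.85571565e-04, -2.04381936e-03, -9.08920778e-04,  2.24442071e-04,
        7.37835660e-04,  9.20086269e-05, -1.02751345e-04]), 'joint_efforts': array([-1.19516029e-03, -9.27091670e+01,  1.97974026e+00, -3.69934058e+01,
        1.78511767e-02,  8.08464159e-03, -9.64827927e-05]), 'position': array([ 0.14652895, -0.60723768,  0.23073013]), 'tool_rot': array([-3.14045019e+00,  7.43131348e-05,  2.36801684e-01]), 'force': array([ 0.46680054, -0.2276837 ,  0.41711678]), 'moment': array([0.0154782 , 0.01130607, 0.00465356]), 'grip_width': 0.08560249401705658}
scene [1.48794691 0.03153921 0.72390936] [-2.14740198  0.00647397  1.59461799] [[401.40618339   0.         250.34228458]
 [  0.         401.40618339 191.85160501]
 [  0.           0.           1.        ]]
front_white_1_center 0.49 [359.1 209.8] [0.4904 0.3329]
rear_white_1_center 0.74 [133.3 227.1] [ 0.593  -0.3276]
front_yellow_center 0.54 [160.7 189.6] [ 0.3857 -0.294 ]
rear_yellow_center 0.6
[... 355 characters left out ...]
3 234.1] [ 0.6139 -0.4402]
top [ 0.38696739 -0.00967129  1.12034317] [-3.02921258  0.01322713 -1.58992673] [[408.68667302   0.         260.98986449]
 [  0.         408.68667302 189.87950547]
 [  0.           0.           1.        ]]
front_white_1_center 0.55 [141.  201.1] [0.4881 0.3306]
rear_white_1_center 0.72 [375.2 153.8] [ 0.6042 -0.311 ]
front_yellow_center 0.61 [373.6 229.9] [ 0.3978 -0.2979]
rear_yellow_center 0.93 [364.3 197.9] [ 0.484  -0.2757]
tray 0.8 [249.7 176.7] [0.5511 0.0333]
additive_center 0.75 [ 99.8 210.1] [0.464  0.4324]
additive_center 0.35 [160. 240.] [0.3819 0.2709]
battery_center 0.64 [430.3 217.9] [ 0.427  -0.4518]
brush_center 0.58 [418.2 149.1] [ 0.6167 -0.4324]
```

View pics/top0.png

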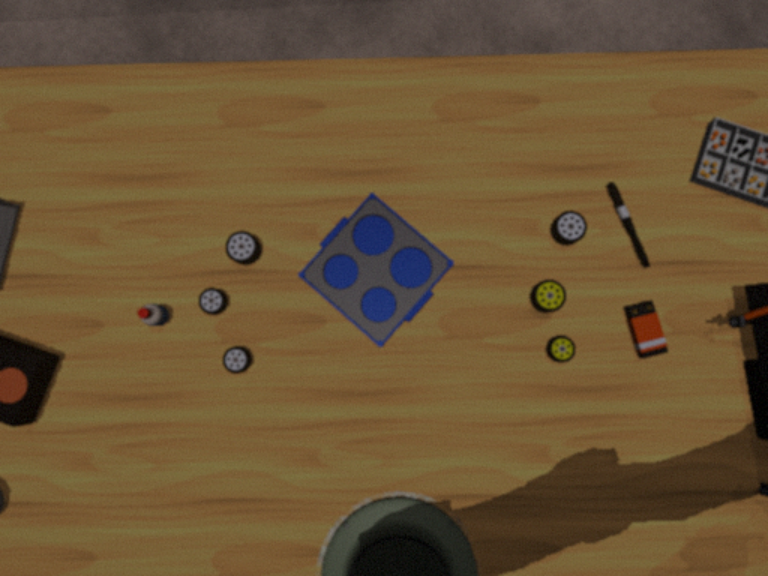

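View pics/scene0.png

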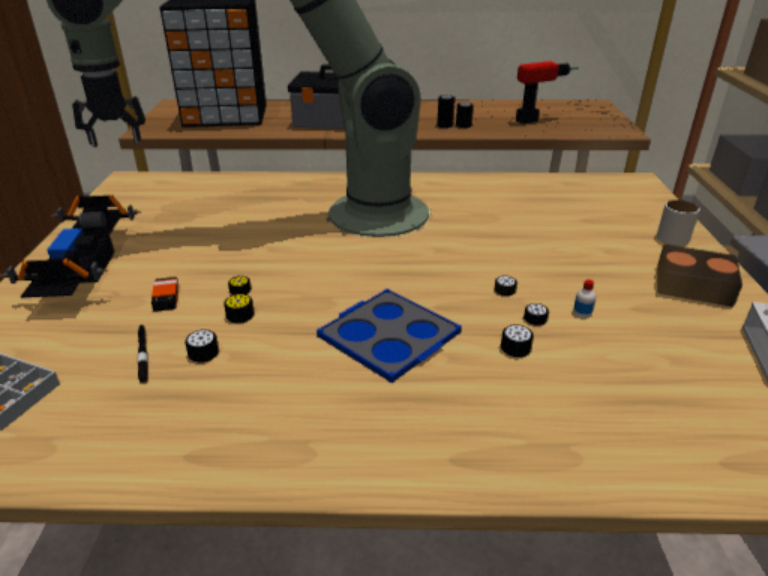

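The top view (1.5x) shows rear white wheels at (241,246) and (570,226), and front white wheels at (211,300) and (236,359). The yellow pair is at (549,295) and (561,348), and the tray is centred near (376,269), turned about 45°. I'll refine these with colour blobs.

```bash
cat >> h.py <<'E'
def wheel(f,guess,h,rad):
    # fit of top outline: dark tyre+rim vs wood; use white rim blob centroid at z=h
    u,v=proj(f,[guess[0],guess[1],h]); r=int(rad)
    y0,x0=int(v)-r,int(u)-r; c=f['color'][y0:y0+2*r+1,x0:x0+2*r+1].astype(int)
    hsv=cv2.cvtColor(c.astype(np.uint8),cv2.COLOR_RGB2HSV)
    m=((hsv[...,1]<70)&(hsv[...,2]>95)).astype(np.uint8)
    m=cv2.morphologyEx(m,cv2.MORPH_CLOSE,np.ones((5,5)))
    n,l,s,ce=cv2.connectedComponentsWithStats(m)
    if n<2: return None
    k=1+np.argmax(s[1:,4]); p=ce[k]+[x0,y0]
    return ray(f,p,h)[:2],s[k,4],p
def tray(f):
    hsv=cv2.cvtColor(f['color'],cv2.COLOR_RGB2HSV)
    m=((hsv[...,0]>100)&(hsv[...,0]<130)&(hsv[...,1]>120)&(hsv[...,2]>60)).astype(np.uint8)
    n,l,s,ce=cv2.connectedComponentsWithStats(cv2.morphologyEx(m,cv2.MORPH_OPEN,np.ones((5,5))))
    return [(s[k,4],ce[k],ray(f,ce[k],.006)[:2]) for k in range(1,n) if 150<s[k,4]<2000]
E
python3 - <<'E'
from h import *
G=dict(R1=[.594,.27,.038],R2=[.604,-.311,.038],F1=[.488,.33,.026],F2=[.39,.28,.026])
for c in ('top','scene'):
    f=cams.grab_frame(c)
    for k,g in G.items():
        w=wheel(f,g[:2],g[2],20 if c=='top' else 18); print(c,k,w and (np.round(w[0],4),w[1],np.round(w[2],1)))
    for a,p,q in tray(f): print('  pocket',a,np.round(p,1),np.round(q,4))
E
```

```text
top R1 (array([0.5858, 0.2721]), np.int32(212), array([160.3, 163.7]))
top R2 (array([ 0.6094, -0.3202]), np.int32(211), array([380.4, 150.4]))
top F1 (array([0.4898, 0.3281]), np.int32(125), array([140.5, 200. ]))
top F2 (array([0.3838, 0.2834]), np.int32(129), array([156.6, 239.3]))
  pocket 556 [248.4 156.4] [0.6071 0.0356]
  pocket 582 [273.5 178. ] [ 0.5452 -0.0323]
  pocket 400 [226.7 180.6] [0.5407 0.0967]
  pocket 409 [252.  202.5] [0.4788 0.028 ]
scene R1 (array([0.583 , 0.2713]), np.int32(141), array([345. , 221.6]))
scene R2 (array([ 0.6079, -0.3206]), np.int32(146), array([133.2, 225. ]))
scene F1 (array([0.561 , 0.2789]), np.int32(86), array([345.8, 220.3]))
scene F2 (array([0.3806, 0.2821]), np.int32(60), array([337. , 186.7]))
  pocket 228 [ 42. 161.] [ 0.1833 -0.7848]
  pocket 158 [258.3 207.5] [0.4728 0.0274]
  pocket 277 [237.5 220.4] [ 0.54   -0.0338]
  pocket 187 [281.3 219.9] [0.5353 0.0958]
  pocket 315 [260.8 234. ] [0.6022 0.0352]
```

Call:
apply_moves:
  steps:
    - [0, 0, 0, 0]
    - [0, 0, 0, 0]
    - [0, 0, 0, 0]
    - [0, 0, 0, 0]
    - [0, 0, 0, 0]
    - [0, 0, 0, 0]
    - [0, 0, 0, 0.12]
    - [0, 0, 0, 0.237]
    - [0, 0, 0, 0.237]
    - [0, 0, 0, 0.237]
  claw: 0
  force: 30

```text
clock: 1.83
position: [0.1468, -0.6075, 0.2313]
tool_rot: [3.142, 0.0, 0.004]
force: [0.8, -0.0, -0.6]
grip_width: 0.0852
```

Both cameras agree to within about 5 mm. The tray diagonals lie along world x and y, so yaw 0 (jaws along y) suits every placement. I'll start with the rear wheel at (0.609, -0.320).

Call:
apply_moves:
  steps:
    - [46.2, -28.7, 8, 0]
    - [46.2, -28.7, 8, 0]
    - [46.2, -28.7, 8, 0]
    - [46.2, -28.7, 8, 0]
    - [46.2, -28.7, 8, 0]
    - [46.2, -28.7, 8, 0]
    - [46.2, -28.7, 8, 0]
    - [46.2, -28.7, 8, 0]
    - [46.2, -28.7, 8, 0]
    - [46.2, -28.7, 8, 0]

```text
clock: 2.67
position: [0.4984, -0.3888, 0.1705]
tool_rot: [3.142, -0.0, 0.004]
force: [-0.1, -0.0, 0.9]
grip_width: 0.0854
```

Call:
apply_moves:
  steps:
    - [11.1, -6.9, 2, 0]
    - [11.1, -6.9, 2, 0]
    - [11.1, -6.9, 2, 0]
    - [11.1, -6.9, 2, 0]
    - [11.1, -6.9, 6, 0]
    - [11.1, -6.9, 9, 0]
    - [11.1, -6.9, 9, 0]
    - [11.1, -6.9, 9, 0]
    - [11.1, -6.9, 9, 0]
    - [11.1, -6.9, 9, 0]

```text
clock: 3.5
position: [0.6088, -0.3219, 0.083]
tool_rot: [3.14, -0.003, 0.0]
force: [0.3, 0.6, 1.1]
grip_width: 0.0852
```

```bash
python3 - <<'E'
from h import *
s=telemetry.observe(); print(s['position'],s['qpos'])
f=cams.grab_frame('scene'); p=proj(f,s['position']); print(p)
x,y=int(p[0])-64,int(p[1])-48
g=dict(f); g['color']=f['color'][y:y+96,x:x+128]; save(g,'pics/c1.png',5)
E
```

```text
[ 0.60877246 -0.32192     0.08302192] [ 0.419731    0.78514521 -0.03146523  1.52471158  0.03018475  0.82922708
 -1.19332999]
[129.94657275 212.1326267 ]
```

View pics/c1.png

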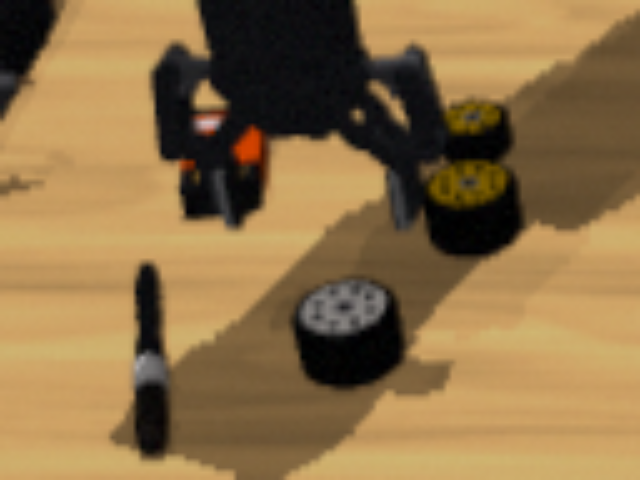

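The crop shows open fingers straddling the line above the rear white wheel (crop 348,330). The brush is to the left and the yellow wheels are clear on the right. Descending.

Call:
apply_moves:
  steps:
    - [0, -0.1, 3, 0]
    - [0, -0.1, 5.5, 0]
    - [0, -0.1, 6.5, 0]
    - [0, -0.1, 7.2, 0]
    - [0, -0.1, 7.2, 0]
    - [0, -0.1, 7.2, 0]
    - [0, -0.1, 7.2, 0]
    - [0, -0.1, 7.2, 0]
    - [0, -0.1, 7.2, 0]
    - [0, -0.1, 7.2, 0]

```text
clock: 4.38
position: [0.6081, -0.3203, 0.0093]
tool_rot: [3.141, -0.001, -0.0]
force: [-0.1, -0.3, 0.2]
grip_width: 0.0858
```

Call:
apply_moves:
  steps:
    - [0, 0, 0, 0]
    - [0, 0, 0, 0]
    - [0, 0, 0, 0]
    - [0, 0, 0, 0]
    - [0, 0, 0, 0]
    - [0, 0, 0, 0]
    - [0, 0, 0, 0]
    - [0, 0, 0, 0]
    - [0, 0, 0, 0]
    - [0, 0, 0, 0]
  claw: 1
  force: 30

```text
clock: 5.22
position: [0.6079, -0.3201, 0.009]
tool_rot: [-3.142, -0.0, -0.0]
force: [-2.2, 1.7, 5.6]
grip_width: 0.0566
```

Call:
apply_moves:
  steps:
    - [0, 0, -4, 0]
    - [0, 0, -8, 0]
    - [0, 0, -9, 0]
    - [-6.5, -28.7, -9, 0]
    - [-6.5, -28.7, -9, 0]
    - [-6.5, -28.7, -9, 0]
    - [-6.5, -28.7, -9, 0]
    - [-6.5, -28.7, -9, 0]
    - [-6.5, -28.7, -9, 0]
    - [-6.5, -28.7, -9, 0]

```text
clock: 6.05
position: [0.5428, -0.034, 0.0988]
tool_rot: [-3.142, -0.001, -0.0]
force: [1.4, 0.4, -0.4]
grip_width: 0.0571
```

Call:
apply_moves:
  steps:
    - [0, 0, 0, 0]
    - [0, 0, 0, 0]
    - [0, 0, 0, 0]
    - [0, 0, 0, 0]
    - [0, 0, 0, 0]
    - [0, 0, 0, 0]
    - [0, 0, 0, 0]
    - [0, 0, 0, 0]
    - [0, 0, 0, 0]
    - [0, 0, 0, 0]

```text
clock: 6.88
position: [0.5435, -0.0358, 0.0986]
tool_rot: [-3.142, -0.0, -0.0]
force: [0.7, 0.5, -0.9]
grip_width: 0.0576
```

```bash
python3 - <<'E'
from h import *
s=telemetry.observe(); print(s['position'],s['tool_rot'],s['grip_width'])
f=cams.grab_frame('scene'); p=proj(f,s['position']); print(p, proj(f,s['position']+[0,0,.029]))
for d in cams.pinpoint('scene','rear_white_1_center'): print(d)
x,y=int(p[0])-64,int(p[1])-48; print(x,y)
g=dict(f); g['color']=f['color'][y:y+96,x:x+128]; save(g,'pics/c2.png',5)
E
```

```text
[ 0.5434914  -0.03578331  0.0986446 ] [-3.14158250e+00 -1.61892779e-06 -3.62956878e-04] 0.05758121590256507
[235.91377882 194.95798781] [235.6423578  186.27416753]
{'uv': [236.8, 190.7], 'score': 0.81}
171 146
```

View pics/c2.png

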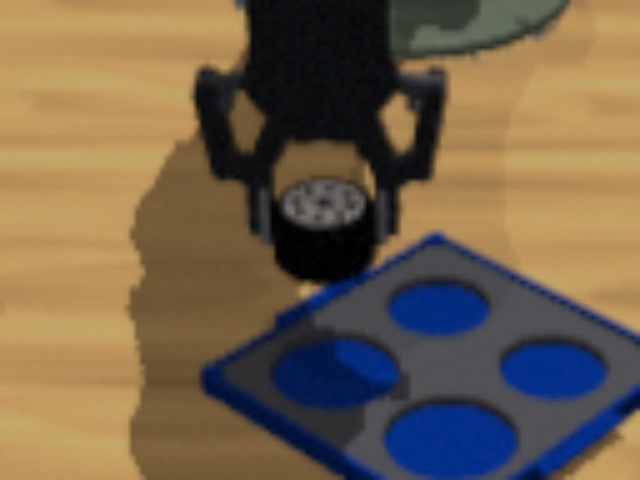

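The wheel is level in the jaws (crop 325,225), short of touching anything, with the pocket below it at crop (335,372). Lowering now.

Call:
apply_moves:
  steps:
    - [0.1, -0.2, 2, 0]
    - [0.1, -0.2, 4, 0]
    - [0.1, -0.2, 5.5, 0]
    - [0.1, -0.2, 6.5, 0]
    - [0.1, -0.2, 7.2, 0]
    - [0.1, -0.2, 7.8, 0]
    - [0.1, -0.2, 8.2, 0]
    - [0.1, -0.2, 8.2, 0]
    - [0.1, -0.2, 8.2, 0]
    - [0.1, -0.2, 8.2, 0]

```text
clock: 7.82
position: [0.5448, -0.0337, 0.0172]
tool_rot: [-3.142, -0.001, -0.0]
force: [0.2, 0.6, -0.9]
grip_width: 0.0573
```

Call:
apply_moves:
  steps:
    - [0, 0, 0, 0]
    - [0, 0, 0, 0]
    - [0, 0, 0, 0]
    - [0, 0, 0, 0]
    - [0, 0, 0, 0]
    - [0, 0, 0, 0]
    - [0, 0, -1, 0]
    - [0, 0, -3, 0]
    - [0, 0, -6, 0]
    - [0, 0, -10, 0]
  claw: 0

```text
clock: 8.65
position: [0.5431, -0.0336, 0.1168]
tool_rot: [-3.142, 0.003, -0.0]
force: [1.5, -1.3, 0.7]
grip_width: 0.0853
```

Call:
apply_moves:
  steps:
    - [4.2, -30.6, 0, 0]
    - [4.2, -30.6, 0, 0]
    - [4.2, -30.6, 0, 0]
    - [4.2, -30.6, 0, 0]
    - [4.2, -30.6, 0, 0]
    - [4.2, -30.6, 0, 0]
    - [4.2, -30.6, 0, 0]
    - [4.2, -30.6, 0, 0]
    - [4.2, -30.6, 0, 0]
    - [4.2, -30.6, 0, 0]

```text
clock: 9.48
position: [0.5861, 0.2733, 0.117]
tool_rot: [-3.142, 0.0, 0.002]
force: [0.0, -0.5, 0.4]
grip_width: 0.0851
```

```bash
python3 - <<'E'
from h import *
s=telemetry.observe(); print(s['position'],s['tool_rot'],s['qpos'])
f=cams.grab_frame('scene'); w=wheel(f,[.585,.272],.038,18); print(w)
w=wheel(f,[.5434,-.034],.043,16); print('placed',w)
for d in cams.pinpoint('scene','rear_white_1_center'): print(d,ray(f,d['uv'],.024))
E
```

```text
[0.58614598 0.27333801 0.11701799] [-3.14153894e+00  1.04658223e-04  1.62210644e-03] [-0.51964505  0.68484459 -0.01263865  1.63154928  0.01074543  0.82533006
 -2.10589776]
(array([0.58218152, 0.27203264]), np.int32(127), array([345.21259843, 221.41732283]))
placed (array([ 0.53730981, -0.03966032]), np.int32(198), array([235.1969697 , 209.70707071]))
{'uv': [241.3, 216.7], 'score': 0.91} [ 0.54556284 -0.021868    0.024     ]
```

Call:
apply_moves:
  steps:
    - [-0.1, 0.1, 3, 0]
    - [-0.1, 0.1, 6, 0]
    - [-0.1, 0.1, 8, 0]
    - [-0.1, 0.1, 9.5, 0]
    - [-0.1, 0.1, 10.4, 0]
    - [-0.1, 0.1, 10.8, 0]
    - [-0.1, 0.1, 10.8, 0]
    - [-0.1, 0.1, 10.8, 0]
    - [-0.1, 0.1, 10.8, 0]
    - [-0.1, 0.1, 10.8, 0]

```text
clock: 10.42
position: [0.5861, 0.2716, 0.0097]
tool_rot: [-3.141, -0.001, -0.0]
force: [0.4, -0.3, 0.8]
grip_width: 0.0853
```

Call:
apply_moves:
  steps:
    - [0, 0, 0, 0]
    - [0, 0, 0, 0]
    - [0, 0, 0, 0]
    - [0, 0, 0, 0]
    - [0, 0, 0, 0]
    - [0, 0, 0, 0]
    - [0, 0, 0, 0]
    - [0, 0, -2, 0]
    - [0, 0, -5, 0]
    - [0, 0, -9, 0]
  claw: 1

```text
clock: 11.25
position: [0.5841, 0.2707, 0.0976]
tool_rot: [3.14, 0.004, -0.0]
force: [1.1, 0.1, -0.5]
grip_width: 0.0571
```

Call:
apply_moves:
  steps:
    - [2.1, 23.6, 0, 0]
    - [2.1, 23.6, 0, 0]
    - [2.1, 23.6, 0, 0]
    - [2.1, 23.6, 0, 0]
    - [2.1, 23.6, 0, 0]
    - [2.1, 23.6, 0, 0]
    - [2.1, 23.6, 0, 0]
    - [2.1, 23.6, 0, 0]
    - [2.1, 23.6, 0, 0]
    - [2.1, 23.6, 0, 0]

```text
clock: 12.08
position: [0.6064, 0.0369, 0.0987]
tool_rot: [-3.141, 0.0, 0.001]
force: [-0.1, 0.8, -0.5]
grip_width: 0.057
```

```bash
python3 - <<'E'
from h import *
s=telemetry.observe(); print(s['position'],s['grip_width'])
f=cams.grab_frame('scene'); p=[255,205]
print(proj(f,s['position']+[0,0,.01]))
for d in cams.pinpoint('scene','rear_white_1_center'): print(d)
for a,pp,q in tray(f): print('  pocket',a,np.round(pp,1),np.round(q,4))
x,y=p[0]-64,p[1]-48; print(x,y)
g=dict(f); g['color']=f['color'][y:y+96,x:x+128]; save(g,'pics/c3.png',5)
E
```

```text
[0.60639909 0.03685765 0.09867018] 0.056986720922344775
[261.66568132 205.01266994]
{'uv': [238.2, 213.9], 'score': 0.78}
{'uv': [390.4, 198.8], 'score': 0.57}
  pocket 230 [ 42.1 161. ] [ 0.1835 -0.7846]
  pocket 187 [281.3 219.9] [0.5353 0.0958]
  pocket 310 [260.8 234.1] [0.6025 0.0354]
191 157
```

View pics/c3.png

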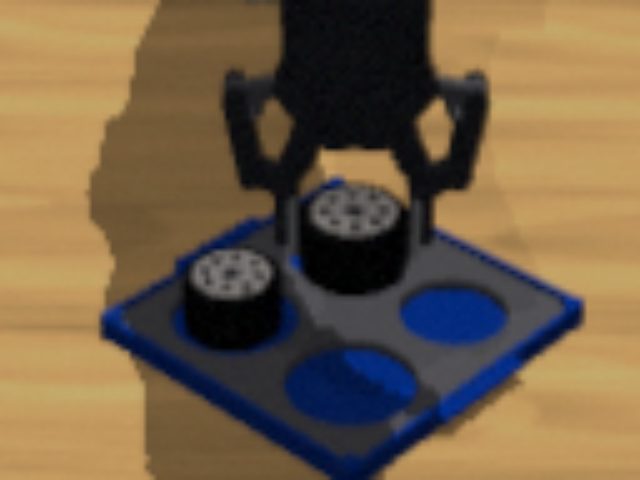

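The first rear wheel is seated in its pocket (crop 232,295), the tray hasn't moved, and the second wheel is held level (crop 353,235). Lowering that one.

Call:
apply_moves:
  steps:
    - [0, 0.1, 2, 0]
    - [0, 0.1, 4, 0]
    - [0, 0.1, 5.5, 0]
    - [0, 0.1, 6.5, 0]
    - [0, 0.1, 7.2, 0]
    - [0, 0.1, 7.8, 0]
    - [0, 0.1, 8.2, 0]
    - [0, 0.1, 8.2, 0]
    - [0, 0.1, 8.2, 0]
    - [0, 0.1, 8.2, 0]

```text
clock: 13.02
position: [0.6068, 0.0344, 0.0173]
tool_rot: [-3.141, -0.001, -0.0]
force: [-0.2, -0.4, -0.5]
grip_width: 0.0571
```

Call:
apply_moves:
  steps:
    - [0, 0, 0, 0]
    - [0, 0, 0, 0]
    - [0, 0, 0, 0]
    - [0, 0, 0, 0]
    - [0, 0, 0, 0]
    - [0, 0, 0, 0]
    - [0, 0, -1, 0]
    - [0, 0, -3, 0]
    - [0, 0, -6, 0]
    - [0, 0, -10, 0]
  claw: 0

```text
clock: 13.85
position: [0.6051, 0.0342, 0.1166]
tool_rot: [3.141, 0.003, -0.0]
force: [0.5, -0.5, -0.2]
grip_width: 0.0853
```

Call:
apply_moves:
  steps:
    - [-11.6, -29.3, 0, 0]
    - [-11.6, -29.3, 0, 0]
    - [-11.6, -29.3, 0, 0]
    - [-11.6, -29.3, 0, 0]
    - [-11.6, -29.3, 0, 0]
    - [-11.6, -29.3, 0, 0]
    - [-11.6, -29.3, 0, 0]
    - [-11.6, -29.3, 0, 0]
    - [-11.6, -29.3, 0, 0]
    - [-11.6, -29.3, 0, 0]

```text
clock: 14.68
position: [0.4898, 0.3288, 0.1173]
tool_rot: [-3.141, -0.0, 0.003]
force: [0.3, 0.2, 0.5]
grip_width: 0.0853
```

```bash
python3 - <<'E'
from h import *
s=telemetry.observe(); print(s['position'],s['qpos'])
f=cams.grab_frame('scene'); w=wheel(f,[.49,.328],.026,10); print(w)
x,y=300,150
g=dict(f); g['color']=f['color'][y:y+96,x:x+128]; save(g,'pics/c4.png',5)
E
```

```text
[0.48982314 0.32875138 0.11726721] [-0.67599628  0.60736499 -0.02207082  1.79089726  0.01834121  0.74307791
 -2.27585598]
(array([0.4858328 , 0.32875534]), np.int32(53), array([358.03773585, 205.41509434]))
```

View pics/c4.png

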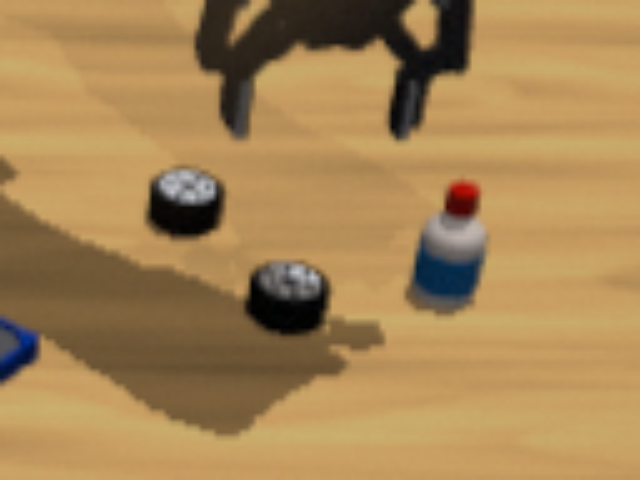

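The fingers are above the front wheel (crop 288,297), with a clear gap to the bottle (crop 450,260). Descending.

Call:
apply_moves:
  steps:
    - [-0.1, 0.1, 3, 0]
    - [-0.1, 0.1, 6, 0]
    - [-0.1, 0.1, 8, 0]
    - [-0.1, 0.1, 9.5, 0]
    - [-0.1, 0.1, 10.5, 0]
    - [-0.1, 0.1, 11.1, 0]
    - [-0.1, 0.1, 11.1, 0]
    - [-0.1, 0.1, 11.1, 0]
    - [-0.1, 0.1, 11.1, 0]
    - [-0.1, 0.1, 11.1, 0]

```text
clock: 15.57
position: [0.4901, 0.3266, 0.0066]
tool_rot: [-3.141, -0.001, -0.0]
force: [0.1, 0.5, -0.4]
grip_width: 0.0854
```

Call:
apply_moves:
  steps:
    - [0, 0, 0, 0]
    - [0, 0, 0, 0]
    - [0, 0, 0, 0]
    - [0, 0, 0, 0]
    - [0, 0, 0, 0]
    - [0, 0, 0, 0]
    - [0, 0, 0, 0]
    - [0, 0, -2, 0]
    - [0, 0, -5, 0]
    - [0, 0, -9, 0]
  claw: 1

```text
clock: 16.4
position: [0.4883, 0.3255, 0.0948]
tool_rot: [3.139, 0.003, -0.0]
force: [0.9, 0.3, 0.7]
grip_width: 0.0469
```

Call:
apply_moves:
  steps:
    - [5, 23, 0, 0]
    - [5, 23, 0, 0]
    - [5, 23, 0, 0]
    - [5, 23, 0, 0]
    - [5, 23, 0, 0]
    - [5, 23, 0, 0]
    - [5, 23, 0, 0]
    - [5, 23, 0, 0]
    - [5, 23, 0, 0]
    - [5, 23, 0, 0]

```text
clock: 17.23
position: [0.5393, 0.0978, 0.0957]
tool_rot: [-3.141, 0.0, 0.001]
force: [-0.8, -0.1, 0.1]
grip_width: 0.0468
```

```bash
python3 - <<'E'
from h import *
s=telemetry.observe(); print(s['position'],s['grip_width'])
f=cams.grab_frame('scene'); x,y=200,157
print(proj(f,s['position']+[0,0,.007]))
for d in cams.pinpoint('scene','front_white_1_center'): print(d)
for a,pp,q in tray(f): print('  pocket',a,np.round(pp,1),np.round(q,4))
g=dict(f); g['color']=f['color'][y:y+96,x:x+128]; save(g,'pics/c5.png',5)
E
```

```text
[0.5392531  0.09775939 0.09565272] 0.04676036608281384
[283.25179397 193.31028879]
{'uv': [283.5, 193.6], 'score': 0.52}
  pocket 230 [ 42.1 161. ] [ 0.1835 -0.7846]
  pocket 184 [281.4 219.9] [0.5356 0.0962]
```

View pics/c5.png

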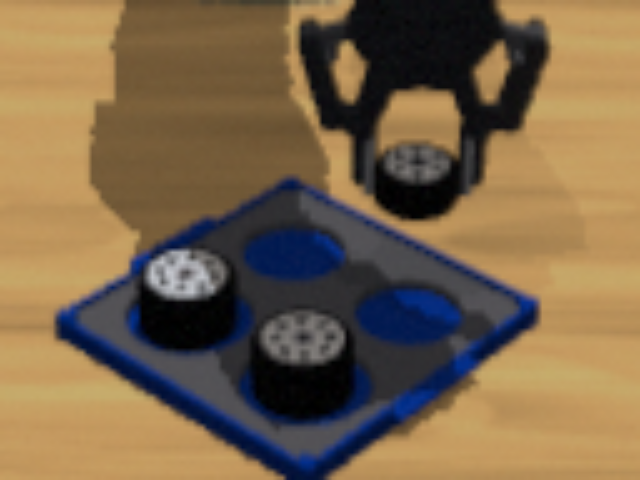

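Both rear wheels sit in their pockets (crop 187,300 and 303,365). The front wheel is held level, with its pinpoint within 1 px of where it should project. Lowering.

Call:
apply_moves:
  steps:
    - [0, 0.1, 2, 0]
    - [0, 0.1, 4, 0]
    - [0, 0.1, 5.5, 0]
    - [0, 0.1, 6.5, 0]
    - [0, 0.1, 7.2, 0]
    - [0, 0.1, 7.8, 0]
    - [0, 0.1, 8.2, 0]
    - [0, 0.1, 8.2, 0]
    - [0, 0.1, 8.2, 0]
    - [0, 0.1, 8.2, 0]

```text
clock: 18.17
position: [0.5398, 0.0954, 0.0142]
tool_rot: [-3.141, -0.001, -0.0]
force: [0.5, 0.6, -0.6]
grip_width: 0.0469
```

Call:
apply_moves:
  steps:
    - [0, 0, 0, 0]
    - [0, 0, 0, 0]
    - [0, 0, 0, 0]
    - [0, 0, 0, 0]
    - [0, 0, 0, 0]
    - [0, 0, 0, 0]
    - [0, 0, -1, 0]
    - [0, 0, -3, 0]
    - [0, 0, -6, 0]
    - [0, 0, -10, 0]
  claw: 0

```text
clock: 19.0
position: [0.5382, 0.0951, 0.1138]
tool_rot: [3.141, 0.003, -0.0]
force: [0.4, -0.3, 0.1]
grip_width: 0.0856
```

Call:
apply_moves:
  steps:
    - [-15.7, -18.7, 0, 0]
    - [-15.7, -18.7, 0, 0]
    - [-15.7, -18.7, 0, 0]
    - [-15.7, -18.7, 0, 0]
    - [-15.7, -18.7, 0, 0]
    - [-15.7, -18.7, 0, 0]
    - [-15.7, -18.7, 0, 0]
    - [-15.7, -18.7, 0, 0]
    - [-15.7, -18.7, 0, 0]
    - [-15.7, -18.7, 0, 0]

```text
clock: 19.83
position: [0.3834, 0.2814, 0.114]
tool_rot: [3.141, -0.0, -0.002]
force: [0.3, -0.5, 0.2]
grip_width: 0.0855
```

```bash
python3 - <<'E'
from h import *
s=telemetry.observe(); print(s['position'],s['qpos'])
f=cams.grab_frame('scene'); w=wheel(f,[.382,.283],.026,10); print(w)
E
```

```text
[0.38338998 0.2814067  0.11397458] [-0.72735749  0.46909507 -0.03970636  2.08606964  0.03317727  0.58677151
 -2.3631924 ]
(array([0.37890074, 0.2830289 ]), np.int32(50), array([337.26, 186.42]))
```

Call:
apply_moves:
  steps:
    - [-0.1, -0.1, 3, 0]
    - [-0.1, -0.1, 6, 0]
    - [-0.1, -0.1, 8, 0]
    - [-0.1, -0.1, 9.3, 0]
    - [-0.1, -0.1, 10.2, 0]
    - [-0.1, -0.1, 10.8, 0]
    - [-0.1, -0.1, 10.8, 0]
    - [-0.1, -0.1, 10.8, 0]
    - [-0.1, -0.1, 10.8, 0]
    - [-0.1, -0.1, 10.8, 0]

```text
clock: 20.72
position: [0.382, 0.2836, 0.0064]
tool_rot: [-3.141, -0.001, -0.0]
force: [-0.5, 0.1, 0.0]
grip_width: 0.0855
```

Call:
apply_moves:
  steps:
    - [0, 0, 0, 0]
    - [0, 0, 0, 0]
    - [0, 0, 0, 0]
    - [0, 0, 0, 0]
    - [0, 0, 0, 0]
    - [0, 0, 0, 0]
    - [0, 0, 0, 0]
    - [0, 0, -2, 0]
    - [0, 0, -5, 0]
    - [0, 0, -9, 0]
  claw: 1

```text
clock: 21.55
position: [0.3804, 0.2826, 0.0952]
tool_rot: [3.139, 0.003, 0.0]
force: [0.3, 0.8, -0.4]
grip_width: 0.047
```

Call:
apply_moves:
  steps:
    - [9.6, 25.5, 0, 0]
    - [9.6, 25.5, 0, 0]
    - [9.6, 25.5, 0, 0]
    - [9.6, 25.5, 0, 0]
    - [9.6, 25.5, 0, 0]
    - [9.6, 25.5, 0, 0]
    - [9.6, 25.5, 0, 0]
    - [9.6, 25.5, 0, 0]
    - [9.6, 25.5, 0, 0]
    - [9.6, 25.5, 0, 0]

```text
clock: 22.38
position: [0.4772, 0.0289, 0.0956]
tool_rot: [-3.141, 0.0, 0.0]
force: [-0.8, 0.5, -0.7]
grip_width: 0.0466
```

```bash
python3 - <<'E'
from h import *
s=telemetry.observe(); print(s['position'],s['grip_width'])
f=cams.grab_frame('scene'); x,y=200,157
print(proj(f,s['position']+[0,0,.007]))
for d in cams.pinpoint('scene','front_white_1_center'): print(d)
for a,pp,q in tray(f): print('  pocket',a,np.round(pp,1),np.round(q,4))
g=dict(f); g['color']=f['color'][y:y+96,x:x+128]; save(g,'pics/c6.png',5)
E
```

```text
[0.47723521 0.02890515 0.09563373] 0.046644308721104207
[258.96221995 181.62803185]
{'uv': [281.5, 218.8], 'score': 0.69}
  pocket 230 [ 42.1 161. ] [ 0.1835 -0.7846]
  pocket 153 [258.5 207.6] [0.4736 0.0278]
```

View pics/c6.png

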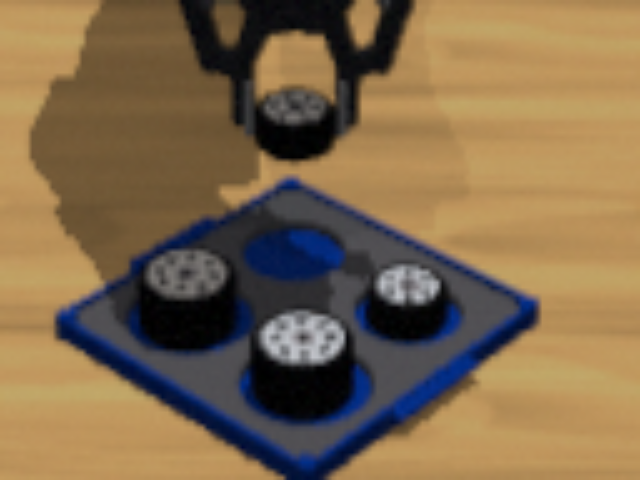

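Three wheels are seated, and the last small pocket is open at crop (293,252) directly under the held wheel. Lowering.

Call:
apply_moves:
  steps:
    - [0, 0.1, 2, 0]
    - [0, 0.1, 4, 0]
    - [0, 0.1, 5.5, 0]
    - [0, 0.1, 6.5, 0]
    - [0, 0.1, 7.2, 0]
    - [0, 0.1, 7.8, 0]
    - [0, 0.1, 8.2, 0]
    - [0, 0.1, 8.2, 0]
    - [0, 0.1, 8.2, 0]
    - [0, 0.1, 8.2, 0]

```text
clock: 23.32
position: [0.4778, 0.0274, 0.0141]
tool_rot: [-3.141, -0.001, -0.0]
force: [0.3, 0.3, -0.1]
grip_width: 0.047
```

Call:
apply_moves:
  steps:
    - [0, 0, 0, 0]
    - [0, 0, 0, 0]
    - [0, 0, 0, 0]
    - [0, 0, 0, 0]
    - [0, 0, 0, 0]
    - [0, 0, 0, 0]
    - [0, 0, -1, 0]
    - [0, 0, -3, 0]
    - [0, 0, -6, 0]
    - [0, 0, -10, 0]
  claw: 0

```text
clock: 24.15
position: [0.4762, 0.0273, 0.114]
tool_rot: [3.141, 0.003, 0.0]
force: [0.6, -0.2, -1.1]
grip_width: 0.0854
```

Call:
apply_moves:
  steps:
    - [0, 0, -10, 0]
    - [0, -10, -10, 0]
    - [0, -30, -10, 0]
    - [0, -30, -10, 0]
    - [0, -30, -10, 0]
    - [0, -30, -10, 0]
    - [0, -30, -10, 0]
    - [0, -30, -10, 0]
    - [0, -30, -10, 0]
    - [0, -30, -10, 0]

```text
clock: 24.98
position: [0.4762, 0.3322, 0.2147]
tool_rot: [-3.139, -0.0, 0.005]
force: [-0.9, -0.2, -0.5]
grip_width: 0.0854
```

```bash
python3 - <<'E'
from h import *
S={'front_white_1_center':.018,'rear_white_1_center':.024,'front_yellow_center':.013,'rear_yellow_center':.019,'additive_center':.039,'battery_center':.0125,'brush_center':.009}
P=dict(B1=[.606,.0355,.043],B2=[.543,-.033,.043],S1=[.539,.0963,.031],S2=[.477,.0278,.031])
for c in ('top','scene'):
    f=cams.grab_frame(c)
    for k,g in P.items():
        w=wheel(f,g[:2],g[2],14 if c=='top' else 9); print(c,k,w and (np.round(w[0],4),w[1]))
    for n,z in S.items():
        for d in cams.pinpoint(c,n)[:2]: print(n,round(d['score'],2),np.round(ray(f,d['uv'],z)[:2],3))
    if c=='top': g=dict(f); g['color']=f['color'][115:235,60:460]; save(g,'pics/ftop.png',2)
    else: g=dict(f); g['color']=f['color'][157:253,200:328]; save(g,'pics/fsc.png',6)
E
```

```text
top B1 (array([0.6065, 0.0342]), np.int32(235))
top B2 (array([ 0.5468, -0.0337]), np.int32(238))
top S1 (array([0.5399, 0.0952]), np.int32(143))
top S2 (array([0.4799, 0.0271]), np.int32(143))
front_white_1_center 0.79 [0.54  0.101]
rear_white_1_center 0.6 [0.546 0.032]
rear_white_1_center 0.57 [ 0.546 -0.03 ]
front_yellow_center 0.61 [ 0.393 -0.295]
rear_yellow_center 0.74 [ 0.482 -0.28 ]
rear_yellow_center 0.32 [ 0.549 -0.04 ]
additive_center 0.52 [0.463 0.443]
battery_center 0.96 [ 0.425 -0.451]
brush_center 0.82 [ 0.617 -0.429]
scene B1 (array([0.6048, 0.0336]), np.int32(164))
scene B2 (array([ 0.5384, -0.0369]), np.int32(190))
scene S1 (array([0.5284, 0.0987]), np.int32(117))
scene S2 (array([0.4581, 0.0255]), np.int32(153))
front_white_1_center 0.54 [0.544 0.085]
front_white_1_center 0.47 [0.569 0.025]
rear_white_1_center 0.57 [ 0.546 -0.03 ]
front_yellow_center 0.45 [ 0.387 -0.304]
rear_yellow_center 0.88 [ 0.485 -0.274]
additive_center 0.54 [0.46  0.431]
battery_center 0.84 [ 0.421 -0.446]
brush_center 0.67 [ 0.624 -0.434]
```

View pics/ftop.png

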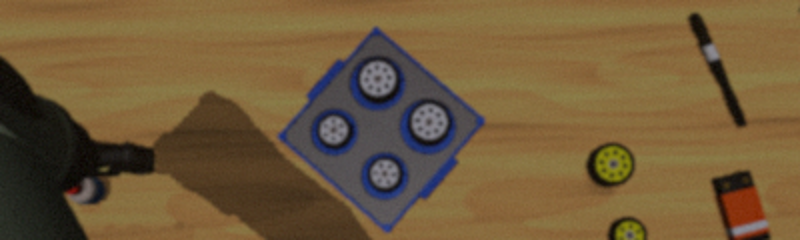

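View pics/fsc.png

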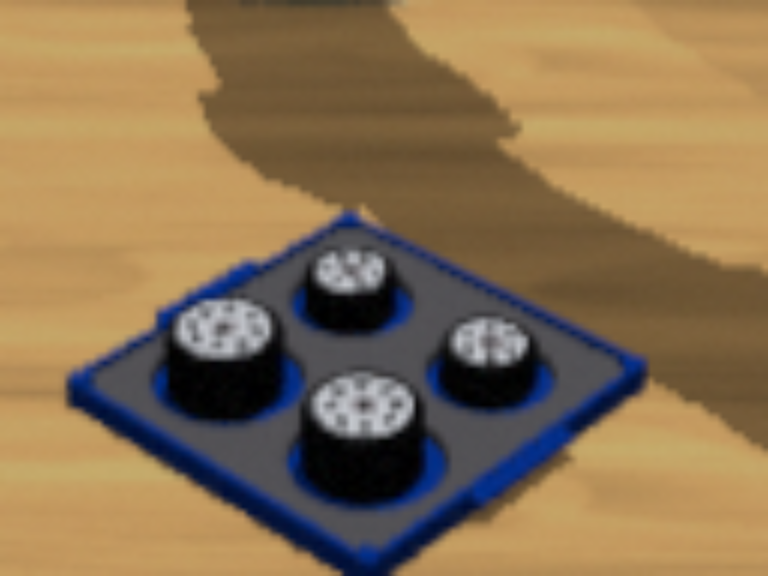

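Both views show all four wheels flat in the right pockets: rear at scene crop (223,360) and (363,440), front at (350,290) and (490,360). The top-view rim centroids are within 4 mm of the pocket centres. Handing in.

```bash
python3 -c "
from h import *
print(workorder.job_done())"
```

```text
the job is handed in; nothing more can be done
None
```

All four white-rimmed wheels are packed, the two small front ones in the small pockets and the two big rear ones in the big pockets. I handed the job in at about 25 s of the 96 s limit; no verdict is reported.

- **Wheel positions:** in the last pictures every wheel lies flat. The top camera puts each rim within about 4 mm of its pocket centre; the limit is 12 mm.
- **Tray and bystanders:** the tray showed no movement. The yellow wheels, bottle, battery and brush read within about 1 cm of their starting positions, which is the noise of the detectors. The arm ended clear of everything, about 0.2 m up.
- **Checks that disagreed:** my scene-camera blob readings put the two front wheels up to 19 mm off in x. I think this is an artefact of the white mask in small, clipped windows, because both pictures and the top camera show them centred. Some network readings in the tray (0.569, 0.025 and 0.546, 0.032) fell between pockets, and I ignored them as false.

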